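Return the complete battery pack to its own charging bay

TASK

Two long narrow battery packs lie on the mat, alike to look at: one has its cells and is heavy, the other is an emptied shell and light. Put the heavy one back in its own bay of the charging dock, the empty bay whose card shows the same long narrow outline: hook its contact tongue under the bay's lip with the pack held nose-down, then press the other end down until the sprung catch snaps shut over it and the pack lies flat. Do not force it, and leave the light shell lying flat where it was on the mat and the other things on the bench in their places.

Things in the scene. Friction and masses are not known exactly. Their poses are not given: they have to be found in the camera images.
- pack_a_mid (a point): Centre (half-way up) of one of the two loose grey battery packs, alike outside, lying flat on the mat, label up; either may be the heavy one (0.38 to 0.48 kg) or the shell (0.10 to 0.16 kg). 150 mm long overall (its x), 50 mm wide (y), 32 mm thick (z up). The full-thickness body runs from x = -61 to +65 mm; a thin tongue (toe) is at the -x end, a thin ledge (heel) at +x. Grasp across y.
- pack_b_mid (a point): Centre (half-way up) of one of the two loose grey battery packs, alike outside, lying flat on the mat, label up; either may be the heavy one (0.38 to 0.48 kg) or the shell (0.10 to 0.16 kg). 150 mm long overall (its x), 50 mm wide (y), 32 mm thick (z up). The full-thickness body runs from x = -61 to +65 mm; a thin tongue (toe) is at the -x end, a thin ledge (heel) at +x. Grasp across y.
- pack_a_toe (a point): Lower edge of the toe's tip of that pack, mid-width: x = -75 mm, z = -16 mm from pack_a_mid, same axes. The contact tongue here is 14 mm long, 34 mm wide, 10 mm thick, level with the underside, four brass strips on top. The heel ledge at the other end (tip at x = +75 mm) is 10 mm long, 34 mm wide, 10 mm thick, level with the underside, without brass.
- pack_b_toe (a point): Lower edge of the toe's tip of that pack, mid-width: x = -75 mm, z = -16 mm from pack_b_mid, same axes. The contact tongue here is 14 mm long, 34 mm wide, 10 mm thick, level with the underside, four brass strips on top. The heel ledge at the other end (tip at x = +75 mm) is 10 mm long, 34 mm wide, 10 mm thick, level with the underside, without brass.
- bay_long (a point): Where the pack's centre (mid) must finally be: centre of the empty bay for the long narrow pack, 16 mm above its bed, with the axes of the seated pack (x from toe to heel, z up). Toe wall at x = -77 mm, heel block (10 mm high) at x = +77 mm. From x = -41 to +45 mm the sides are open for fingers, the housing there 12 mm below the bed. The card beyond the toe hood shows a long narrow outline.
- lip_long (a point): Lower edge of the bay's lip, mid-width, 14 mm above the bed: x = -67 mm, z = -2 mm in bay_long's frame. The lip covers the 10 mm from here to the toe wall and is 6 mm thick; the tongue goes in under it, easily at 10 to 16 degrees nose-down. Side cheeks, 2 mm clear of each side of the pack and flared above, stand at the toe (x = -77 to -41 mm) and the heel (x = 45 to 71 mm), 13 mm above the bed.
- catch_long (a joint): Pale sprung catch of that bay at its heel end, 26 mm wide, sliding along the bay's +x: 0 = shut, 0.012 m = fully back. When shut its tip is at bay_long x = 69 mm, 12 mm above the bed; its face slopes up and out to x = 76 mm and its top is 24 mm above the bed. Pressing the heel down (10 to 20 N; the pack's weight is not enough) drives it back 4 to 8 mm, then it snaps over the ledge.
- bay_short (a point): Centre of the other empty bay, of the same make and axes, for a short wide pack (112 x 64 x 32 mm) that is out in use: not for this pack. Its card shows a short wide outline. The two empty bays may stand either way round on the dock.
- dock: Aluminium base plate, 285 x 350 x 12 mm, fixed, carrying three cradles 115 mm apart along its y: the two empty ones and, at its -y end, one that already holds a short wide pack (leave it). Housings are 100 mm wide; nothing on it is higher than 80 mm above the bench. Origin below the middle cradle's centre, axes as the bays'.
- multimeter: Bystander: hand-held multimeter lying on its back, 190 x 90 x 55 mm, origin under its centre.
- solder_spool: Bystander: spool of solder standing upright, 64 mm diameter, 48 mm high, origin under its centre.
- flux_jar: Bystander: small amber jar with black cap, 60 mm diameter, 75 mm high, origin under its centre.
- duster_can: Bystander: white spray can, 62 mm diameter, 180 mm high, origin under its centre.
Mind the look-alikes: they are no part of the job. Leave any purple look-alike of the part that bears pack_b_mid alone.

How it is judged:
By the outcome, as a careful person would: the job done as asked, in the order asked, and still so for the second after the job is handed in, with the robot touching nothing.
It also fails if it takes over 54 s, if anything falls off the work surface, if the arm or the gripper's body presses on something with over 40 N, if the wrist force passes 120 N, or if a joint passes its speed limit or range.

ROBOT

A 6-joint arm with a two-finger parallel gripper is mounted at the origin on the work surface. World frame = base frame: x ahead of the robot, y to its left, z up, the work surface at z = 0. Lengths are in m, angles in degrees, forces in N, time in s.
With the tool pointing down it reaches from about 0.375 to 0.9 m from the base axis. Payload 3.1 kg.
Tool frame: the origin (TCP) lies on the centre line of the jaws, within the pads' length; the fingertips stand 25 mm ahead of it and the grasp point (between the pads) lies 6 mm ahead of it; z points along the fingers, y is the line along which they close (so a half turn about z gives the same grasp; the last joint's range is limited). The gripper opens to 87 mm and grips with 3 to 60 N. Pads are 19 mm wide; open, the fingers measure 117 mm over their backs; the gripper's body (75 mm by 190 mm) begins 51 mm behind the grasp point.
Start: joints at [-85.8, 30.224, 82.088, -0, 67.689, -10.227], TCP at [0.156, -0.605, 0.248] pointing down, gripper open.
Joint ranges: [-176.69, 176.69], [-43.24, 126.21], [12.49, 139.97], [-82, 262], [0, 151.66], [-163.58, 163.58]. Speed limits (degrees/s): [159.86, 159.86, 180, 180, 180, 180].

INTERFACE

Orientations are given as a 3x3 rotation matrix whose columns are the frame's x, y, z axes.
In Python, from rig import bot, cams, models gives the robot as it stands. The module is installed in compiled form; this text tells all that it offers.
- The arm moves only by the shell command python3 -m handwheel 'ROWS' [OPENING]. ROWS is JSON, a list of rows, each a list of 6 numbers: the shift along the world's x, y, z each as a share of 1 m, from -1 to 1, then the turn, a rotation vector about the world's x, y, z each as a share of 2 rad, from -1 to 1. In form: [[dx, dy, dz, wx, wy, wz], ...]. A call has exactly 8 rows; each row is the pose to reach, as a shift and turn from the pose commanded when the call began; what a row does not reach only later rows make up. A row lasts 1/12 s, in which the tool goes at most 41.7 mm and 7.16 degrees, less where a joint would pass 70% of its speed; a pose out of reach is approached as far as the arm can. A call with a number of a shift or a turn outside -1 to 1 is refused whole. A call with a gripper value outside its range is refused whole. OPENING is the opening, from -1 (shut) to 1 (fully open), so that 0 is half open, set as the call begins (- or left out, the last holds). The fingers move at their own pace and stop on an object; the grip force is fixed at half the most. Time passes only in rows, so rows that repeat a pose let the fingers close, or fill a call up. It gives the time, the measured TCP pose, the force, the opening and the grip force at its end, in the units of the state.
- bot.read_state(): the state, without advancing time (a new reading comes with each control period).
- cams.capture(name): name is "scene" or "top" or "wrist"; returns (picture, depth): 420x560x3 uint8, blue, green, red; 420x560 float32, m along the optical axis (not along the pixel's ray), 0 where there is no reading.
- cams.calibration(name): a dict with "mtx" (3x3 intrinsics, pixels), "R" (3x3) and "t" (3): a world point X has camera coordinates R X + t; the wrist camera has in their place "tool_from_camera" (4x4, takes a point from camera to tool coordinates, whose origin is the TCP and whose axes are the flange's). Camera axes: x right, y down, z forward; pixel columns grow to the right and rows downward; lengths in m; the calibration is good to about 2 mm. A picture is of the moment at which its call begins: read the wrist's pose just before it. calibration takes no time and is no camera call.
- bot.hand_in(): hands the job in; it is judged then, once.
Trained networks look in the newest picture that a camera, given by its name, has taken for a name from the list of things; names that differ only in an ending like _2 or _b are one class to them, and where a whole thing is asked for, a point or a joint stands for the part that bears it (a point fixed in the world has none). Each returns a list of dicts, best first, with "conf" (0 to 1); they miss things now and then, are a little off and sometimes report something else, mostly with a low value. They report only what shows in the picture. A call takes as long as a camera call. They do not tell look-alikes from the thing itself.
- models.spot_in(query, camera): "position" ([column, row] in pixels, amid what is visible of it).
- models.tip_of(query, camera): "position" ([column, row] in pixels: a listed point, or the origin of a listed thing).
The state is a dict: "time_s": time; "joint_positions": joint angles; "qvel": joint speeds; "tau": joint torques, N m; "position": TCP position; "tcp_rot": TCP orientation; "force": force on the tool from outside, world axes, zero at the start; "moment": the same for the moment, N m; "opening": opening from 0.0 (shut) to 1.0 (fully open); "grasp_force": force on a finger pad.
Only numpy, scipy, OpenCV 4.12 (cv2) and the standard library are available. Lean on these libraries where they do the work, as an engineer would, in place of code of your own. Each camera call takes 0.05 s, during which the arm holds its last target. There are 200 camera calls.

## Working session

There is one attempt and no reset: what is moved stays moved. The work goes in short steps, Python scripts to look and compute and a shell command to move; the robot and the scene stay as the last step left them, time stands still between calls to the robot, and variables do not carry over. Pictures are saved under pics/ and viewed, at most 10 in all, crops included, and the job is handed in when it is done.

```bash
mkdir -p pics; python3 - <<'E'
from rig import bot,cams,models
import cv2,numpy as np
for n in("top","scene"):
    p,d=cams.capture(n); cv2.imwrite(f"pics/{n}0.png",p); np.save(f"{n}_d.npy",d)
    for q in("pack_a_mid","pack_a_toe","bay_long","lip_long","bay_short","dock","catch_long"):
        print(n,q,[(np.round(r["position"]).tolist(),round(r["conf"],2)) for r in models.tip_of(q,n)])
print(cams.calibration("top"))
E
```

```text
top pack_a_mid [([207.0, 246.0], 0.86)]
top pack_a_toe [([200.0, 264.0], 0.79)]
top bay_long [([182.0, 190.0], 0.63), ([320.0, 220.0], 0.61), ([200.0, 262.0], 0.5)]
top lip_long [([320.0, 242.0], 0.79)]
top bay_short [([291.0, 223.0], 0.74), ([429.0, 248.0], 0.65)]
top dock [([316.0, 224.0], 0.59)]Traceback (most recent call last):
  File "<stdin>", line 6, in <module>
ValueError: it knows: bay_long, bay_short, dock, duster_can, flux_jar, lip_long, multimeter, pack_a_mid, pack_a_toe, pack_b_mid, pack_b_toe, solder_spool
```

```bash
python3 - <<'E'
from rig import bot,cams,models
import cv2,numpy as np
for n in("scene",):
    p,d=cams.capture(n); cv2.imwrite(f"pics/{n}0.png",p); np.save(f"{n}_d.npy",d)
    for q in("pack_a_mid","pack_a_toe","bay_long","lip_long","bay_short","dock"):
        print(n,q,[(np.round(r["position"]).tolist(),round(r["conf"],2)) for r in models.tip_of(q,n)])
for n in("top","scene"):
  print(cams.calibration(n))
a=cv2.imread("pics/top0.png")
cv2.imwrite("pics/topz.png",cv2.resize(a[100:400,100:500],(800,600),interpolation=cv2.INTER_CUBIC))
E
```

```text
scene pack_a_mid [([386.0, 267.0], 0.85)]
scene pack_a_toe [([402.0, 264.0], 0.7)]
scene bay_long [([263.0, 198.0], 0.88)]
scene lip_long [([280.0, 190.0], 0.64)]
scene bay_short [([289.0, 213.0], 0.89), ([219.0, 148.0], 0.46)]
scene dock [([461.0, 294.0], 0.71)]
{'mtx': array([[431.97261005,   0.        , 280.40796818],
       [  0.        , 431.97261005, 207.10364959],
       [  0.        ,   0.        ,   1.        ]]), 'R': array([[-0.01970277, -0.99977196,  0.00823622],
       [-0.99537568,  0.01884016, -0.09419287],
       [ 0.09401622, -0.01005399, -0.9955199 ]]), 't': array([-0.01864652,  0.60907268,  1.48041945])}
{'mtx': array([[463.39609853,   0.        , 282.47229172],
       [  0.        , 463.39609853, 220.66531644],
       [  0.        ,   0.        ,   1.        ]]), 'R': array([[-0.7323078 ,  0.68075076, -0.01742673],
       [ 0.48498589,  0.50341054, -0.71509895],
       [-0.47803135, -0.53212426, -0.69880598]]), 't': array([ 0.46840755, -0.21456727,  1.62979015])}
```

View pics/top0.png

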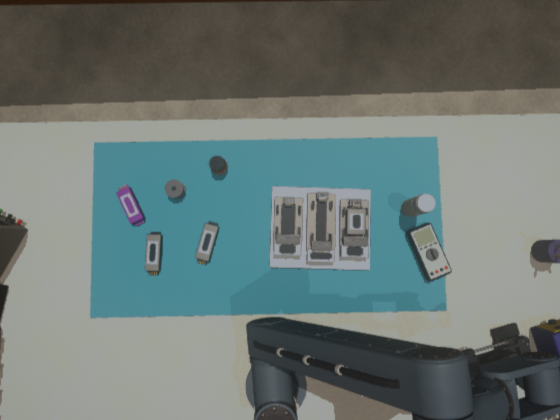

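View pics/scene0.png

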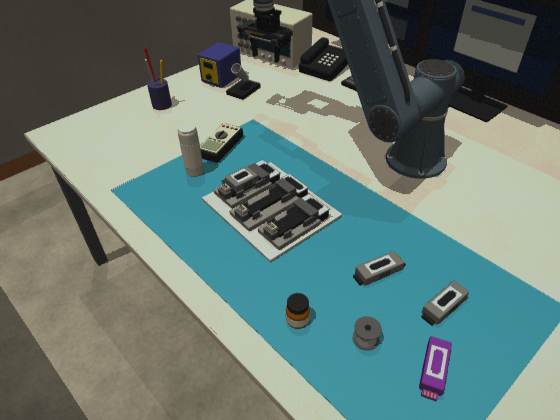

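The top view shows grey packs at (154,253) and (207,242) and a purple look-alike at (130,205). The dock's cradles are at x≈290, 321 and 355, and the rightmost one is occupied. The toe hoods and cards are at the bottom, towards the robot. The middle bay looks like the long one.

```bash
cat > h.py <<'E'
from rig import bot,cams,models
import cv2,numpy as np
def world(n,px,z,pose=None):
    c=cams.calibration(n);ray=np.linalg.inv(c["mtx"])@[px[0],px[1],1]
    if n=="wrist":
        T=c["tool_from_camera"];P,R=pose
        o=R@T[:3,3]+P;d=R@T[:3,:3]@ray
    else:
        o=-c["R"].T@c["t"];d=c["R"].T@ray
    return o+d*(z-o[2])/d[2]
E
python3 - <<'E'
from h import *
a=cv2.imread("pics/top0.png")
cv2.imwrite("pics/topz.png",cv2.resize(a[170:290,110:390],None,fx=2.85,fy=2.85,interpolation=cv2.INTER_CUBIC))
for k,px,z in(("A",(207,242),.032),("B",(154,253),.032),("Btoe",(153.5,273),.01),("Atoe",(200,264),.01),("lip",(320,242),.05),("bay",(320,220),.05),("card",(321,256),.06),("catch",(322,197),.06)): print(k,world("top",px,z).round(3))
s=bot.read_state();print(s["position"],s["tcp_rot"],s["force"])
print(cams.calibration("wrist"))
E
```

```text
A [0.492 0.226 0.032]
B [0.458 0.408 0.032]
Btoe [0.389 0.415 0.01 ]
Atoe [0.416 0.254 0.01 ]
lip [ 0.484 -0.163  0.05 ]
bay [ 0.56  -0.165  0.05 ]
card [ 0.437 -0.164  0.06 ]
catch [ 0.638 -0.173  0.06 ]
[ 0.15572234 -0.60526015  0.24755457] [[ 9.68469814e-01  2.49130927e-01 -2.62280692e-05]
 [ 2.49130927e-01 -9.68469814e-01  5.08849872e-08]
 [-2.53884163e-05 -6.58350377e-06 -1.00000000e+00]] [ 0.32997286 -0.58728457 -0.22740164]
{'mtx': array([[353.60153409,   0.        , 284.02741329],
       [  0.        , 353.60153409, 208.61020642],
       [  0.        ,   0.        ,   1.        ]]), 'tool_from_camera': array([[-4.98875466e-04, -9.59147793e-01, -2.82905040e-01,
         7.71643999e-02],
       [ 9.99999844e-01, -5.49320963e-04,  9.89894064e-05,
         2.19208078e-04],
       [-2.50351140e-04, -2.82904946e-01,  9.59147918e-01,
        -1.37459733e-01],
       [ 0.00000000e+00,  0.00000000e+00,  0.00000000e+00,
         1.00000000e+00]])}
```

View pics/topz.png

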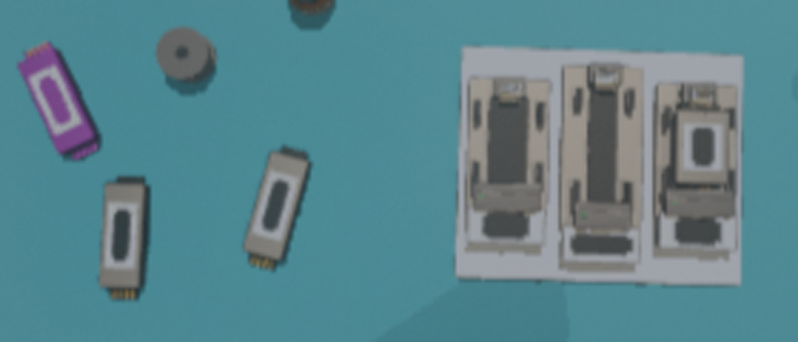

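The zoomed crop confirms it: the middle cradle's card shows the long narrow outline, and the left cradle's shows the short wide one. Both packs have their brass toes towards the robot. Next I go above the nearer pack.

```bash

python3 -m handwheel '[[0.026,0.03,0,0,0,-0.034],[0.052,0.06,0,0,0,-0.068],[0.078,0.09,0,0,0,-0.102],[0.104,0.12,0,0,0,-0.136],[0.13,0.15,0,0,0,-0.17],[0.156,0.18,0,0,0,-0.204],[0.182,0.21,0,0,0,-0.238],[0.208,0.24,0,0,0,-0.27]]' 1
python3 -m handwheel '[[0.008,0.038,0,0,0,0],[0.016,0.076,0,0,0,0],[0.024,0.114,0,0,0,0],[0.032,0.152,0,0,0,0],[0.04,0.19,0,0,0,0],[0.048,0.228,0,0,0,0],[0.056,0.266,0,0,0,0],[0.064,0.304,0,0,0,0]]'
python3 -m handwheel '[[0.008,0.038,0,0,0,0],[0.016,0.076,-0.01,0,0,0],[0.024,0.114,-0.02,0,0,0],[0.032,0.152,-0.03,0,0,0],[0.04,0.19,-0.04,0,0,0],[0.048,0.228,-0.055,0,0,0],[0.056,0.265,-0.06,0,0,0],[0.064,0.288,-0.064,0,0,0]]'
cat > look.py <<'E'
from h import *
import sys
s=bot.read_state();P=np.array(s["position"]);R=np.array(s["tcp_rot"])
p,d=cams.capture("wrist");cv2.imwrite(f"pics/{sys.argv[1]}.png",p);np.savez(f"{sys.argv[1]}.npz",d=d,P=P,R=R)
print("tcp",P.round(4),"yaw",np.degrees(np.arctan2(R[1,0],R[0,0])).round(2),"j",np.round(s["joint_positions"],1),"F",np.round(s["force"],2))
for a in sys.argv[2:]:
    q,z=a.split(":")
    for r in models.tip_of(q,"wrist"): print(q,np.round(r["position"],1),round(r["conf"],2),world("wrist",r["position"],float(z),(P,R)).round(4))
E
python3 look.py w1 pack_a_mid:0.016 pack_a_toe:0.0
```

```text
time_s: 1.37
position: [0.3647, -0.3638, 0.2478]
tcp_rot: [[0.958, -0.288, 0.0], [-0.288, -0.958, -0.0], [0.001, 0.0, -1.0]]
force: [0.4, -0.6, -0.6]
opening: 1.001
grasp_force: 0.0
time_s: 2.03
position: [0.4279, -0.0595, 0.2479]
tcp_rot: [[0.959, -0.285, 0.001], [-0.285, -0.959, -0.0], [0.001, 0.0, -1.0]]
force: [0.3, 0.3, 0.5]
opening: 0.995
grasp_force: 0.0
time_s: 2.7
position: [0.4913, 0.2302, 0.1827]
tcp_rot: [[0.959, -0.282, -0.001], [-0.282, -0.959, 0.001], [-0.001, -0.0, -1.0]]
force: [1.4, 0.6, -0.6]
opening: 1.003
grasp_force: 0.0
tcp [0.4913 0.2302 0.1827] yaw -16.37 j [1.330e+01 2.900e+01 9.760e+01 1.000e-01 5.340e+01 1.196e+02] F [ 1.38  0.58 -0.59]
pack_a_mid [284.4 192.2] 0.62 [0.4936 0.2287 0.016 ]
pack_a_mid [282.4 265.6] 0.31 [0.426  0.2506 0.016 ]
pack_a_toe [285.  267.2] 0.81 [0.4162 0.2508 0.    ]
```

```bash
cat > cloud.py <<'E'
from h import *
def cloud(f):
    z=np.load(f+".npz");c=cams.calibration("wrist");d=z["d"];v,u=np.nonzero(d>0);D=d[v,u]
    X=np.linalg.inv(c["mtx"])@np.array([u*D,v*D,D]);T=c["tool_from_camera"]
    return (z["R"]@(T[:3,:3]@X+T[:3,3:])+z["P"][:,None]).T,u,v
def pack(f,c,r=.1):
    X,u,v=cloud(f);m=(np.hypot(*(X[:,:2]-c).T)<r)&(X[:,2]>.026)&(X[:,2]<.04)
    q=X[m];(cx,cy),(w,h),a=cv2.minAreaRect((q[:,:2]*1e3).astype(np.float32))
    print("top face",len(q),"centre",cx,cy,"size",w,h,"ang",a,"z",np.median(q[:,2]))
E
python3 -c "
from cloud import *
pack('w1',[.4936,.2287])"
```

```text
top face 8547 centre 493.59307861328125 229.95864868164062 size 51.167991638183594 125.7597885131836 ang 73.51301574707031 z 0.03440966072861018
```

View pics/w1.png

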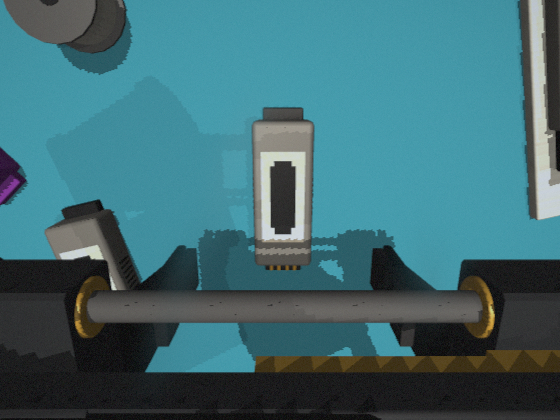

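The wrist view shows the pack centred at about (283,192), with the brass toe at (283,267) pointing towards the robot. It is well aligned between the fingers, so I descend, grip and weigh it with a small lift.

```bash

python3 -m handwheel '[[0,0,-0.03,0,0,0],[0,0,-0.06,0,0,0],[0,0,-0.09,0,0,0],[0,0,-0.115,0,0,0],[0,0,-0.135,0,0,0],[0,0,-0.148,0,0,0],[0,0,-0.154,0,0,0],[0,0,-0.154,0,0,0]]' 1
python3 -m handwheel '[[0,0,0,0,0,0],[0,0,0,0,0,0],[0,0,0,0,0,0],[0,0,0,0,0,0],[0,0,0,0,0,0],[0,0,0,0,0,0],[0,0,0,0,0,0],[0,0,0,0,0,0]]' -1
```

```text
time_s: 3.52
position: [0.4912, 0.2255, 0.0288]
tcp_rot: [[0.958, -0.286, -0.002], [-0.286, -0.958, -0.001], [-0.002, 0.001, -1.0]]
force: [0.1, -0.0, -0.1]
opening: 1.002
grasp_force: 0.0
time_s: 4.18
position: [0.4922, 0.2271, 0.03]
tcp_rot: [[0.959, -0.284, 0.001], [-0.284, -0.959, 0.0], [0.001, -0.001, -1.0]]
force: [-1.1, 1.0, 4.0]
opening: 0.575
grasp_force: 30.0
```

```bash

python3 -m handwheel '[[0,0,0.006,0,0,0],[0,0,0.015,0,0,0],[0,0,0.025,0,0,0],[0,0,0.03,0,0,0],[0,0,0.03,0,0,0],[0,0,0.03,0,0,0],[0,0,0.03,0,0,0],[0,0,0.03,0,0,0]]'
python3 -c "
from rig import bot;s=bot.read_state();print(s['force'],s['moment'],s['position'])"
```

```text
time_s: 4.85
position: [0.4914, 0.2267, 0.0593]
tcp_rot: [[0.959, -0.284, -0.001], [-0.284, -0.959, -0.0], [-0.001, 0.0, -1.0]]
force: [0.2, 0.0, -1.2]
opening: 0.571
grasp_force: 30.0
[ 0.21553551  0.01412461 -1.24657849] [ 0.01030715  0.03495956 -0.00978735] [0.49143796 0.22666341 0.05928928]
```

About 1.2 N, so this is the light shell. I set it back where it was and go to the other pack.

```bash

python3 -m handwheel '[[0,0,-0.01,0,0,0],[0,0,-0.018,0,0,0],[0,0,-0.024,0,0,0],[0,0,-0.028,0,0,0],[0,0,-0.03,0,0,0],[0,0,-0.03,0,0,0],[0,0,-0.03,0,0,0],[0,0,-0.03,0,0,0]]'
python3 -m handwheel '[[0,0,0,0,0,0],[0,0,0,0,0,0],[0,0,0,0,0,0],[0,0,0,0,0,0],[0,0,0,0,0,0],[0,0,0,0,0,0],[0,0,0,0,0,0],[0,0,0,0,0,0]]' 1
python3 -m handwheel '[[0,0,0.02,0,0,0],[0,0,0.05,0,0,0],[0,0,0.085,0,0,0],[0,0.02,0.115,0,0,0.02],[0,0.05,0.14,0,0,0.04],[-0.007,0.085,0.154,0,0,0.06],[-0.014,0.12,0.154,0,0,0.08],[-0.02,0.15,0.154,0,0,0.11]]'
python3 -m handwheel '[[-0.01,0.02,0,0,0,0],[-0.014,0.026,0,0,0,0],[-0.014,0.03,0,0,0,0],[-0.014,0.03,0,0,0,0],[-0.014,0.03,0,0,0,0],[-0.014,0.03,0,0,0,0],[-0.014,0.03,0,0,0,0],[-0.014,0.03,0,0,0,0]]'
python3 look.py w2 pack_b_mid:0.016 pack_b_toe:0.0
python3 -c "
from cloud import *
pack('w2',[.457,.408])
pack('w2',[.4936,.229])"
```

```text
time_s: 5.52
position: [0.4909, 0.2265, 0.0298]
tcp_rot: [[0.959, -0.284, -0.002], [-0.284, -0.959, -0.001], [-0.002, 0.001, -1.0]]
force: [-1.9, -0.7, 6.2]
opening: 0.573
grasp_force: 30.0
time_s: 6.18
position: [0.4917, 0.2268, 0.0295]
tcp_rot: [[0.959, -0.284, -0.0], [-0.284, -0.959, 0.0], [-0.0, -0.0, -1.0]]
force: [0.2, -0.0, -0.5]
opening: 0.986
grasp_force: 0.0
time_s: 6.85
position: [0.472, 0.379, 0.1855]
tcp_rot: [[0.998, -0.066, 0.003], [-0.066, -0.998, 0.002], [0.003, -0.002, -1.0]]
force: [-0.1, -0.2, -1.3]
opening: 0.999
grasp_force: 0.0
time_s: 7.52
position: [0.4583, 0.4058, 0.1835]
tcp_rot: [[0.998, -0.07, -0.0], [-0.07, -0.998, -0.0], [-0.0, 0.0, -1.0]]
force: [-0.8, 0.1, -0.1]
opening: 1.0
grasp_force: 0.0
tcp [0.4583 0.4058 0.1835] yaw -4.0 j [ 31.1  33.6  87.5  -0.   58.9 125.1] F [-0.84  0.14 -0.08]
pack_b_mid [269.  191.3] 0.83 [0.4625 0.4184 0.016 ]
pack_b_toe [274.6 263.3] 0.76 [0.3852 0.4198 0.    ]
top face 8505 centre 461.712646484375 416.0391845703125 size 51.01465606689453 125.01725006103516 ang 86.84996032714844 z 0.03435643606151803
top face 10150 centre 491.2498779296875 226.24952697753906 size 51.07304000854492 126.51154327392578 ang 73.28856658935547 z 0.03436651064248797
```

```bash

python3 -m handwheel '[[0.0015,0.0103,-0.03,0,0,0.0074],[0.0015,0.0103,-0.06,0,0,0.0074],[0.0015,0.0103,-0.09,0,0,0.0074],[0.0015,0.0103,-0.115,0,0,0.0074],[0.0015,0.0103,-0.135,0,0,0.0074],[0.0015,0.0103,-0.148,0,0,0.0074],[0.0015,0.0103,-0.154,0,0,0.0074],[0.0015,0.0103,-0.154,0,0,0.0074]]' 1
python3 -m handwheel '[[0,0,0,0,0,0],[0,0,0,0,0,0],[0,0,0,0,0,0],[0,0,0,0,0,0],[0,0,0,0,0,0],[0,0,0,0,0,0],[0,0,0,0,0,0],[0,0,0,0,0,0]]' -1
python3 -m handwheel '[[0,0,0.006,0,0,0],[0,0,0.015,0,0,0],[0,0,0.025,0,0,0],[0,0,0.04,0,0,0],[0,0,0.06,0,0,0],[0,0,0.08,0,0,0],[0,0,0.09,0,0,0],[0,0,0.09,0,0,0]]'
```

```text
time_s: 8.33
position: [0.459, 0.4168, 0.0289]
tcp_rot: [[0.999, -0.054, -0.001], [-0.054, -0.999, -0.001], [-0.001, 0.001, -1.0]]
force: [0.5, 0.0, 1.5]
opening: 1.006
grasp_force: 0.0
time_s: 9.0
position: [0.4593, 0.417, 0.0298]
tcp_rot: [[0.999, -0.053, 0.0], [-0.053, -0.999, 0.0], [0.0, -0.0, -1.0]]
force: [0.9, 0.5, 2.1]
opening: 0.572
grasp_force: 30.0
time_s: 9.67
position: [0.4609, 0.4182, 0.1228]
tcp_rot: [[0.999, -0.053, 0.005], [-0.053, -0.999, 0.003], [0.005, -0.004, -1.0]]
force: [0.6, 1.1, -4.1]
opening: 0.572
grasp_force: 30.0
```

Lifting it reads about 4.1 N, so this is the heavy pack. I carry it beside the long bay, so that the bay can be seen next to it.

```bash

python3 -m handwheel '[[0.003,-0.02,0.016,0,0,0],[0.006,-0.056,0.032,0,0,0],[0.009,-0.092,0.048,0,0,0],[0.012,-0.128,0.064,0,0,0.002],[0.015,-0.164,0.08,0,0,0.005],[0.018,-0.2,0.096,0,0,0.01],[0.021,-0.236,0.112,0,0,0.014],[0.024,-0.272,0.128,0,0,0.0175]]'
python3 -m handwheel '[[0.003,-0.036,0.0,0,0,0],[0.006,-0.072,0,0,0,0],[0.009,-0.108,0,0,0,0],[0.012,-0.14,0,0,0,0],[0.015,-0.165,0,0,0,0],[0.016,-0.185,0,0,0,0],[0.016,-0.195,0,0,0,0],[0.016,-0.195,0,0,0,0]]'
python3 -m handwheel '[[0,0,0,0,0,0],[0,0,0,0,0,0],[0,0,0,0,0,0],[0,0,0,0,0,0],[0,0,0,0,0,0],[0,0,0,0,0,0],[0,0,0,0,0,0],[0,0,0,0,0,0]]'
python3 look.py w3 bay_long:0.05 lip_long:0.05
```

```text
time_s: 10.33
position: [0.4822, 0.1433, 0.2474]
tcp_rot: [[1.0, -0.018, -0.002], [-0.018, -1.0, -0.0], [-0.002, 0.0, -1.0]]
force: [0.5, -0.4, -3.2]
opening: 0.57
grasp_force: 30.0
time_s: 11.0
position: [0.499, -0.0517, 0.2469]
tcp_rot: [[1.0, -0.021, -0.001], [-0.021, -1.0, -0.0], [-0.001, 0.0, -1.0]]
force: [0.7, -0.0, -4.2]
opening: 0.571
grasp_force: 30.0
time_s: 11.67
position: [0.4993, -0.0497, 0.2476]
tcp_rot: [[1.0, -0.018, 0.0], [-0.018, -1.0, -0.0], [0.0, 0.0, -1.0]]
force: [-0.6, 0.5, -3.6]
opening: 0.57
grasp_force: 30.0
tcp [ 0.4993 -0.0497  0.2476] yaw -1.03 j [-18.5  20.8  99.5   0.   59.7  72.6] F [-0.57  0.48 -3.64]
bay_long [417.6 126. ] 0.59 [ 0.555  -0.1747  0.05  ]
lip_long [403.6 198.3] 0.94 [ 0.4861 -0.167   0.05  ]
```

View pics/w3.png

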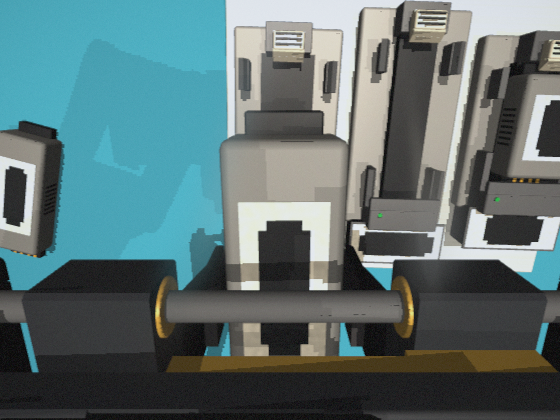

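The wrist view shows the held pack in the centre. The long bay is beside it: bed at about (415,110), lip edge at (403,198), catch at (430,20), long-outline card at (397,243). Depth data should now give the bay's exact frame.

```bash
python3 - <<'E'
from cloud import *
X,u,v=cloud("w3")
# height map 1 mm
x0,y0=.42,-.25
H=np.full((260,170),np.nan)
m=(X[:,0]>x0)&(X[:,0]<x0+.26)&(X[:,1]>y0)&(X[:,1]<y0+.17)&(X[:,2]<.12)
for x,y,z in X[m]:
    i,j=int((x-x0)*1e3),int((y-y0)*1e3); H[i,j]=np.nanmax([H[i,j],z])
np.save("H.npy",H)
for i in range(0,260,10):
    print(int(420+i)," ".join("%3.0f"%(1e3*np.nanmedian(H[i:i+3,j:j+4])) if np.isfinite(H[i:i+3,j:j+4]).any() else " . " for j in range(0,170,5)))
G=np.nan_to_num(H)
im=cv2.applyColorMap(np.clip(G*1e3*3,0,255).astype(np.uint8),cv2.COLORMAP_JET)
cv2.imwrite("pics/H.png",cv2.resize(im[::-1,::-1],None,fx=2.3,fy=2.3,interpolation=cv2.INTER_NEAREST))
E
```

```text
420  15  14  15  15  15  .   .   .   51  52  52  52  52  52  53  52  52  52  52  52  52  52  52  52  52  .   15  .   .   .   .   .   .   . 
430  52  51  33  15  14  .   .   .   52  52  52  53  53  53  53  53  53  53  53  52  53  52  53  52  52  52  30  .   .   .   .   .   .   . 
440  52  52  52  52  14  .   .   .   52  52  53  52  52  52  53  53  53  52  53  52  53  53  53  53  53  52  52  .   .   .   .   .   .   . 
450  52  53  53  52  14  14  .   .   52  52  52  52  52  52  52  52  53  53  53  52  53  53  53  53  52  52  51  .   .   .   .   .   .   . 
460  52  52  52  52  15  15  .   32  .   .   62  64  64  64  65  65  64  65  64  64  64  64  64  65  51  52  52  31  .   .   .   .   .   . 
470  64  54  52  52  15  14  .   31  .   .   .   64  65  64  64  64  65  64  65  64  64  65  64  64  32  32  32  .   .   .   .   .   .   . 
480  65  65  57  33  26  14  .   31  .   .   65  65  65  65  65  64  64  64  64  65  65  65  65  64  32  32  32  32  .   .   .   .   .   . 
490  65  65  33  33  15  15  .   32  .   .   58  52  32  44  44  44  45  44  45  45  45  48  56  59  33  33  32  .   .  
[... 1838 characters left out ...]
2
630  32  32  31  15  14  30  32  32  33  32  33  55  .   67  67  67  66  67  64  32  33  32  32  33  33  32  14  15  15  33  33  33  32  32
640  15  15  15  15  15  30  33  32  32  33  .   54  55  68  69  69  69  68  55  55  33  32  32  33  32  31  14  14  15  31  30  31  32  31
650  15  15  15  15  15  31  33  32  32  32  .   54  55  54  54  55  55  55  54  54  32  32  32  32  33  31  14  15  14  15  14  15  14  14
660  14  15  14  15  14  15  14  14  .   .   .   .   .   .   .   .   .   .   14  15  14  15  16  15  15  14  14  15  14  15  15  14  14  14
670  .   .   .   .   .   .   .   .   .   .   .   .   .   .   .   .   .   .   .   .   .   .   .   .   .   .   .   .   .   .   .   .   .   .
```

View pics/H.png

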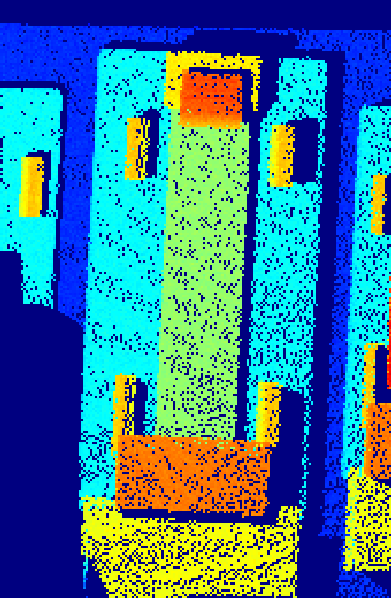

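```bash
python3 - <<'E'
from cloud import *
H=np.load("H.npy");x0,y0=.42,-.25
def line(a,b):
    p=np.polyfit(a,b,1)
    for _ in range(4):
        r=np.abs(np.polyval(p,a)-b);k=r<=max(2*np.median(r),.5);p=np.polyfit(a[k],b[k],1)
    return p
xs=np.arange(85,200);L=[];Hh=[];Lo=[]
for i in xs:
    j=np.nonzero((H[i,40:120]>.042)&(H[i,40:120]<.047))[0]+40
    Lo.append(j.min());Hh.append(j.max()+1)
for n,q in(("bed lo",Lo),("bed hi",Hh)):
    p=line(xs.astype(float),np.array(q,float));print(n,"slope deg",np.degrees(p[0]),"y at x=.50/.56/.62",[round(np.polyval(p,x)-250,1) for x in(80,140,200)])
ys=np.arange(58,112);e=[np.nonzero(H[:120,j]>.06)[0].max()+1 for j in ys]
p=line(ys.astype(float),np.array(e,float));print("lip edge slope",np.degrees(p[0]),"x at y=-.19,-.165,-.14",[round(np.polyval(p,y)+420,1) for y in(60,85,110)])
ys=np.arange(60,95);e=[]
for j in ys:
    k=np.nonzero(H[180:,j]>.05)[0];e.append(k.min()+180+420 if len(k) else 0)
print("catch front",e)
m=(H>.06)&(np.arange(260)[:,None]<120)
i,j=np.nonzero(m);k=(j>45);print("lip y range mid rows",[(r+420,j[(i==r)&k].min()-250,j[(i==r)&k].max()-249) for r in(48,56,64)])
# pack in hand, tool frame
X,u,v=cloud("w3");z=np.load("w3.npz");T=(X-z["P"])@z["R"]
m=(np.abs(T[:,0])<.1)&(np.abs(T[:,1])<.04)&(T[:,2]>-.012)&(T[:,2]<.012)
q=T[m];print("hand pack: top z",np.median(q[:,2]),"x max",np.percentile(q[:,0],99.8),"y",np.percentile(q[q[:,0]>.03][:,1],[.5,99.5]))
m=(np.abs(T[:,0]-.07)<.02)&(np.abs(T[:,1])<.03)&(T[:,2]>.012)&(T[:,2]<.03)
q=T[m];print("ledge z",np.median(q[:,2]),"x",np.percentile(q[:,0],[1,99.5]),"y",np.percentile(q[:,1],[.5,99.5]))
m=(np.abs(T[:,1])<.015)&(T[:,0]>.0)&(T[:,0]<.06)&(np.abs(T[:,2])<.015);print("pitch slope deg",np.degrees(np.polyfit(T[m,0],T[m,2],1)[0]))
E
```

```text
bed lo slope deg -2.8934721051681143 y at x=.50/.56/.62 [np.float64(-182.3), np.float64(-185.4), np.float64(-188.4)]
bed hi slope deg -2.7896241039639746 y at x=.50/.56/.62 [np.float64(-147.9), np.float64(-150.8), np.float64(-153.7)]
lip edge slope 2.9190771447845445 x at y=-.19,-.165,-.14 [np.float64(488.5), np.float64(489.8), np.float64(491.1)]
catch front [np.int64(636), np.int64(650), np.int64(650), np.int64(650), np.int64(650), np.int64(625), np.int64(624), np.int64(624), np.int64(624), np.int64(624), np.int64(624), np.int64(624), np.int64(624), np.int64(624), np.int64(625), np.int64(624), np.int64(624), np.int64(625), np.int64(625), np.int64(626), np.int64(625), np.int64(625), np.int64(625), np.int64(625), np.int64(625), np.int64(625), np.int64(625), np.int64(625), np.int64(625), np.int64(625), np.int64(625), np.int64(626), np.int64(626), np.int64(633), np.int64(633)]
lip y range mid rows [(468, np.int64(-196), np.int64(-130)), (476, np.int64(-197), np.int64(-130)), (484, np.int64(-197), np.int64(-131))]
hand pack: top z -0.004607179299456452 x max 0.06494348499846883 y [-0.0240029   0.02497356]
ledge z 0.01760213950319601 x [0.06480871 0.07489052] y [-0.01891689  0.02006016]
pitch slope deg 0.8615876526802949
```

```bash
cat > plan.py <<'E'
from h import *
from scipy.spatial.transform import Rotation as Ro
C=np.array([.5563,-.1678,.058]);Y=Ro.from_euler("z",-2.85,degrees=True).as_matrix()
def tgt(x,z,th,y=0,off=.0138):
    R=Y@Ro.from_euler("y",-th,degrees=True).as_matrix()   # pack frame
    return C+Y@(np.array([x,y,z])/1e3)+R@[0,0,off], R@np.diag([1,-1,-1.])
def show(P,R,*t,**k):
    p,r=tgt(*t,**k);w=Ro.from_matrix(r@R.T).as_rotvec()/2
    print(t,"shift",(p-P).round(4),"turn",w.round(4))
def cur():
    s=bot.read_state();P=np.array(s["position"]);R=np.array(s["tcp_rot"]);L=Y.T@(P-C-R@np.array([0,0,.0138]))*1e3
    x=Y.T@R;print("mid in bay mm",L.round(1),"tilt",np.degrees(np.arctan2(x[2,0],x[0,0])).round(2),"yawerr",np.degrees(np.arctan2(x[1,0],x[0,0])).round(2),"F",np.round(s["force"],1),"M",np.round(s["moment"],2),"open",round(s["opening"],3),"t",s["time_s"])
    return P,R
E
python3 -c "
from plan import *
P,R=cur();show(P,R,10,45,13.5);show(P,R,9,22,13.5);show(P,R,-4.5,17.5,13.5)"
```

```text
mid in bay mm [-62.8 114.9 203.4] tilt 0.0 yawerr 1.8 F [-0.4 -0.5 -3.4] M [0.05 0.08 0.01] open 0.572 t 11.8167
(10, 45, 13.5) shift [ 0.0638 -0.1182 -0.1311] turn [-0.004  -0.1177 -0.0156]
(9, 22, 13.5) shift [ 0.0628 -0.1181 -0.1541] turn [-0.004  -0.1177 -0.0156]
(-4.5, 17.5, 13.5) shift [ 0.0493 -0.1175 -0.1586] turn [-0.004  -0.1177 -0.0156]
```

```bash
sed -i 's/P-C-R@/P-C+R@/' plan.py
python3 -m handwheel '[[0.012,-0.02,-0.005,0,-0.02,-0.003],[0.024,-0.045,-0.015,-0.001,-0.04,-0.006],[0.036,-0.07,-0.035,-0.002,-0.06,-0.009],[0.048,-0.095,-0.06,-0.003,-0.08,-0.012],[0.06,-0.11,-0.085,-0.004,-0.1,-0.0156],[0.064,-0.118,-0.11,-0.004,-0.1177,-0.0156],[0.064,-0.118,-0.125,-0.004,-0.1177,-0.0156],[0.064,-0.118,-0.131,-0.004,-0.1177,-0.0156]]'
python3 -m handwheel '[[0,0,0,0,0,0],[0,0,0,0,0,0],[0,0,0,0,0,0],[0,0,0,0,0,0],[0,0,0,0,0,0],[0,0,0,0,0,0],[0,0,0,0,0,0],[0,0,0,0,0,0]]'
python3 - <<'E'
from plan import *
P,R=cur();show(P,R,9,17.5,13.5);show(P,R,-4.5,17.5,13.5)
p,d=cams.capture("wrist");cv2.imwrite("pics/w4.png",p)
E
```

```text
time_s: 12.48
position: [0.5613, -0.1679, 0.1134]
tcp_rot: [[0.972, -0.051, 0.227], [-0.051, -0.999, -0.009], [0.228, -0.003, -0.974]]
force: [-0.7, 0.6, -4.3]
opening: 0.573
grasp_force: 30.0
time_s: 13.15
position: [0.5634, -0.1679, 0.1169]
tcp_rot: [[0.971, -0.05, 0.234], [-0.048, -0.999, -0.012], [0.234, 0.0, -0.972]]
force: [-1.0, -0.1, -3.2]
opening: 0.572
grasp_force: 30.0
mid in bay mm [10.3  0.2 45.5] tilt 13.53 yawerr 0.01 F [-1.  -0.1 -3.2] M [-0.01  0.31 -0.  ] open 0.572 t 13.15
(9, 17.5, 13.5) shift [-0.0013 -0.0002 -0.028 ] turn [ 0.0001  0.0002 -0.0001]
(-4.5, 17.5, 13.5) shift [-0.0148  0.0005 -0.028 ] turn [ 0.0001  0.0002 -0.0001]
```

View pics/w4.png

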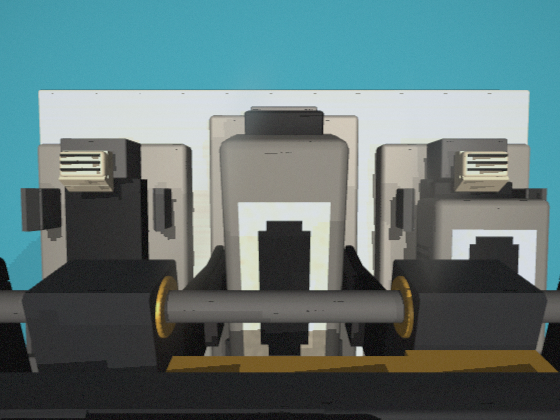

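The wrist view shows the held pack (ledge spanning 245–323) centred over the bay housing (210–358), so it is aligned. Next I lower it and slide it under the lip, watching the force.

```bash

python3 -m handwheel '[[-0.001,0,-0.005,0,0,0],[-0.001,0,-0.011,0,0,0],[-0.001,0,-0.017,0,0,0],[-0.001,0,-0.022,0,0,0],[-0.001,0,-0.0255,0,0,0],[-0.001,0,-0.0275,0,0,0],[-0.001,0,-0.0275,0,0,0],[-0.001,0,-0.0275,0,0,0]]'
python3 -c "
from plan import *
P,R=cur();show(P,R,-4.5,17.5,13.5)"
```

```text
time_s: 13.87
position: [0.5622, -0.168, 0.0889]
tcp_rot: [[0.971, -0.05, 0.233], [-0.048, -0.999, -0.011], [0.233, -0.0, -0.972]]
force: [-0.3, 0.1, -4.1]
opening: 0.572
grasp_force: 30.0
mid in bay mm [ 9.2  0.1 17.4] tilt 13.48 yawerr -0.0 F [-0.3  0.1 -4.1] M [ 0.04  0.34 -0.04] open 0.572 t 13.8667
(-4.5, 17.5, 13.5) shift [-0.0137  0.0005  0.0001] turn [-0.0001 -0.0001 -0.    ]
```

```bash

python3 -m handwheel '[[-0.002,0,0,0,0,0],[-0.004,0,0,0,0,0],[-0.006,0,0,0,0,0],[-0.008,0,0,0,0,0],[-0.010,0.0005,0,0,0,0],[-0.0115,0.0005,0,0,0,0],[-0.0125,0.0005,0,0,0,0],[-0.0125,0.0005,0,0,0,0]]'
python3 -c "
from plan import *
P,R=cur();show(P,R,-4.5,17.5,13.5)"
```

```text
time_s: 14.53
position: [0.5494, -0.1674, 0.0891]
tcp_rot: [[0.971, -0.05, 0.233], [-0.049, -0.999, -0.011], [0.233, -0.0, -0.972]]
force: [0.4, 0.4, -4.4]
opening: 0.574
grasp_force: 30.0
mid in bay mm [-3.7  0.  17.6] tilt 13.48 yawerr -0.01 F [ 0.4  0.4 -4.4] M [ 0.01  0.28 -0.  ] open 0.574 t 14.5333
(-4.5, 17.5, 13.5) shift [-0.0008  0.     -0.0001] turn [-0.0001 -0.0002  0.0001]
```

```bash

python3 -c "
from plan import *
P,R=cur();show(P,R,-3.8,14.9,11.5);show(P,R,-3.2,12.3,9.5)"
```

```text
mid in bay mm [-3.7  0.  17.6] tilt 13.48 yawerr -0.01 F [ 0.4  0.4 -4.4] M [ 0.01  0.28 -0.  ] open 0.574 t 14.5333
(-3.8, 14.9, 11.5) shift [ 0.0003 -0.0001 -0.0026] turn [0.0008 0.0173 0.0001]
(-3.2, 12.3, 9.5) shift [ 0.0014 -0.0001 -0.0052] turn [0.0016 0.0347 0.0001]
```

```bash

python3 -m handwheel '[[0,0,-0.0009,0.0003,0.006,0],[0.0002,0,-0.0017,0.0005,0.0115,0],[0.0003,0,-0.0026,0.0008,0.0173,0],[0.0007,0,-0.0035,0.001,0.023,0],[0.001,0,-0.0044,0.0013,0.029,0],[0.0014,0,-0.0052,0.0016,0.0347,0],[0.0014,0,-0.0052,0.0016,0.0347,0],[0.0014,0,-0.0052,0.0016,0.0347,0]]'
python3 -c "
from plan import *
P,R=cur();show(P,R,-3.2,12.3,9.5)"
```

```text
time_s: 15.2
position: [0.5514, -0.1675, 0.0838]
tcp_rot: [[0.985, -0.049, 0.165], [-0.049, -0.999, -0.008], [0.165, 0.0, -0.986]]
force: [-0.1, -0.2, -3.6]
opening: 0.575
grasp_force: 30.0
mid in bay mm [-2.6  0.1 12.2] tilt 9.52 yawerr 0.02 F [-0.1 -0.2 -3.6] M [ 0.07  0.22 -0.02] open 0.575 t 15.2
(-3.2, 12.3, 9.5) shift [-0.0006 -0.0001  0.0001] turn [ 0.0002  0.0001 -0.0002]
```

```bash

python3 -m handwheel '[[-0.0003,0,0,0,0,0],[-0.0006,0,0,0,0,0],[-0.0006,0,0,0,0,0],[-0.0006,0,0,0,0,0],[-0.0006,0,0,0,0,0],[-0.0006,0,0,0,0,0],[-0.0006,0,0,0,0,0],[-0.0006,0,0,0,0,0]]'
python3 -m handwheel '[[0,0,0,0,0,0],[0,0,0,0,0,0],[0,0,0,0,0,0],[0,0,0,0,0,0],[0,0,0,0,0,0],[0,0,0,0,0,0],[0,0,0,0,0,0],[0,0,0,0,0,0]]' 0.6
python3 -c "
from plan import *
P,R=cur();show(P,R,50,80,0);show(P,R,-16,110,9.5)"
```

```text
time_s: 15.87
position: [0.5505, -0.1675, 0.0838]
tcp_rot: [[0.985, -0.05, 0.165], [-0.049, -0.999, -0.008], [0.165, 0.0, -0.986]]
force: [-0.1, 0.3, -3.8]
opening: 0.572
grasp_force: 30.0
time_s: 16.53
position: [0.5506, -0.1675, 0.0839]
tcp_rot: [[0.985, -0.05, 0.165], [-0.049, -0.999, -0.009], [0.165, 0.0, -0.986]]
force: [-0.1, -0.3, 0.3]
opening: 0.796
grasp_force: 0.0
mid in bay mm [-3.4  0.  12.3] tilt 9.52 yawerr 0.0 F [-0.1 -0.3  0.3] M [ 0.05  0.11 -0.03] open 0.796 t 16.5333
(50, 80, 0) shift [ 0.0556 -0.0028  0.0679] turn [ 0.0043  0.083  -0.    ]
(-16, 110, 9.5) shift [-0.0125  0.0006  0.0977] turn [ 0.0002  0.0002 -0.    ]
```

Released. I retract along the fingers and look at the pack from above.

```bash

python3 -m handwheel '[[-0.002,0,0.012,0,0,0],[-0.005,0,0.03,0,0,0],[-0.008,0.0003,0.05,0,0,0],[-0.01,0.0005,0.07,0,0,0],[-0.0125,0.0006,0.09,0,0,0],[-0.0125,0.0006,0.1,0.001,0.025,0],[-0.0125,0,0.11,0.002,0.05,0],[-0.0125,0,0.11,0.0043,0.083,0]]'
python3 -m handwheel '[[0,0,0,0,0,0],[0,0,0,0,0,0],[0,0,0,0,0,0],[0,0,0,0,0,0],[0,0,0,0,0,0],[0,0,0,0,0,0],[0,0,0,0,0,0],[0,0,0,0,0,0]]' -1
python3 look.py w5 pack_b_mid:0.07
python3 - <<'E'
from cloud import *
import plan
X,u,v=cloud("w5");L=(X-plan.C)@plan.Y*1e3;L[:,2]-=2.4
for a in range(-80,85,5):
    m=(abs(L[:,0]-a)<1.5)&(abs(L[:,1])<8);print(a,len(L[m]),np.median(L[m,2]).round(1) if m.any() else "",end="; ")
m=(L[:,2]>12)&(L[:,0]>-30)&(L[:,0]<62)&(abs(L[:,1])<40);print();print("body y",np.percentile(L[m,1],[1,99]))
plan.cur()
E
```

```text
time_s: 17.2
position: [0.5383, -0.1681, 0.1975]
tcp_rot: [[0.999, -0.051, 0.002], [-0.051, -0.999, -0.003], [0.002, 0.003, -1.0]]
force: [1.0, 0.2, 0.3]
opening: 0.799
grasp_force: 0.0
time_s: 17.87
position: [0.5378, -0.1674, 0.1937]
tcp_rot: [[0.999, -0.05, -0.0], [-0.05, -0.999, 0.0], [-0.0, -0.0, -1.0]]
force: [-0.0, 0.6, -0.4]
opening: 0.277
grasp_force: 0.0
tcp [ 0.5378 -0.1674  0.1937] yaw -2.86 j [-28.7  29.5  94.1   0.   56.4  64.2] F [-0.    0.59 -0.43]
pack_b_mid [281.9 186. ] 0.74 [ 0.5559 -0.1671  0.07  ]
-80 64 3.9; -75 65 4.1; -70 16 4.2; -65 22 16.5; -60 72 17.9; -55 71 18.6; -50 68 19.3; -45 70 19.8; -40 77 20.8; -35 78 21.7; -30 79 22.3; -25 82 23.0; -20 85 23.7; -15 81 24.4; -10 87 25.0; -5 84 25.6; 0 88 26.2; 5 2652 211.2; 10 791 196.1; 15 688 193.1; 20 111 28.6; 25 109 29.3; 30 96 29.6; 35 115 29.9; 40 99 30.5; 45 119 31.0; 50 120 31.5; 55 118 32.1; 60 96 24.6; 65 115 11.2; 70 92 11.9; 75 100 5.9; 80 97 7.1; 
body y [-39.12392969  39.05611739]
mid in bay mm [-18.3  -0.6 122. ] tilt -0.01 yawerr -0.0 F [ 0.1 -0.5 -0.7] M [ 0.01 -0.01 -0.06] open 0.184 t 17.9667
```

View pics/w5.png

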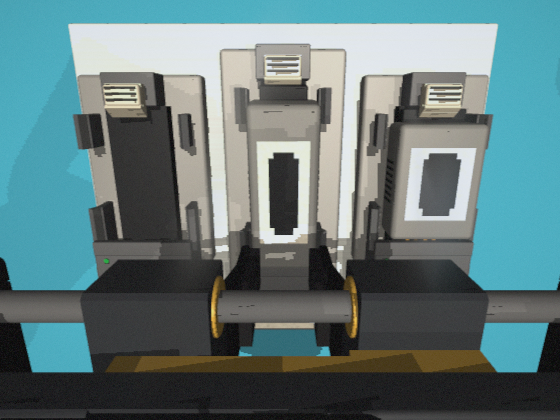

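The wrist view shows the pack hooked and centred in the middle bay (column 284), tilted about 7.5° with its heel on the catch at (284,68). I move the closed fingers over the heel end and press.

```bash

python3 -m handwheel '[[0.02,-0.001,0,0,0,0],[0.045,-0.002,0,0,0,0],[0.065,-0.003,-0.005,0,0,0],[0.068,-0.003,-0.025,0,0,0],[0.068,-0.003,-0.045,0,0,0],[0.068,-0.003,-0.06,0,0,0],[0.068,-0.003,-0.07,0,0,0],[0.068,-0.003,-0.07,0,0,0]]' -1
python3 -m handwheel '[[0,0,-0.002,0,0,0],[0,0,-0.004,0,0,0],[0,0,-0.006,0,0,0],[0,0,-0.008,0,0,0],[0,0,-0.009,0,0,0],[0,0,-0.01,0,0,0],[0,0,-0.01,0,0,0],[0,0,-0.01,0,0,0]]'
python3 -c "
from plan import *
cur()"
```

```text
time_s: 18.63
position: [0.6045, -0.1698, 0.1213]
tcp_rot: [[0.999, -0.05, -0.005], [-0.05, -0.999, 0.002], [-0.005, -0.002, -1.0]]
force: [-0.1, 0.5, 0.1]
opening: 0.006
grasp_force: 0.0
time_s: 19.3
position: [0.6072, -0.171, 0.115]
tcp_rot: [[0.999, -0.05, 0.003], [-0.05, -0.999, -0.001], [0.003, 0.001, -1.0]]
force: [0.8, -1.0, 5.5]
opening: 0.007
grasp_force: 2.7
mid in bay mm [51.  -0.6 43.2] tilt 0.17 yawerr -0.0 F [ 0.8 -1.   5.5] M [-0.03 -0.25 -0.05] open 0.007 t 19.3
```

```bash

python3 -m handwheel '[[0,0,-0.001,0,0,0],[0,0,-0.002,0,0,0],[0,0,-0.003,0,0,0],[0,0,-0.004,0,0,0],[0,0,-0.005,0,0,0],[0,0,-0.006,0,0,0],[0,0,-0.006,0,0,0],[0,0,-0.006,0,0,0]]'
python3 -m handwheel '[[0,0,-0.001,0,0,0],[0,0,-0.002,0,0,0],[0,0,-0.003,0,0,0],[0,0,-0.004,0,0,0],[0,0,-0.004,0,0,0],[0,0,-0.004,0,0,0],[0,0,-0.004,0,0,0],[0,0,-0.004,0,0,0]]'
```

```text
time_s: 19.97
position: [0.6056, -0.1703, 0.1073]
tcp_rot: [[0.999, -0.05, -0.001], [-0.05, -0.999, 0.001], [-0.001, -0.001, -1.0]]
force: [-0.0, 0.2, 0.0]
opening: 0.007
grasp_force: 0.0
time_s: 20.63
position: [0.606, -0.1705, 0.1039]
tcp_rot: [[0.999, -0.05, -0.0], [-0.05, -0.999, 0.0], [-0.0, -0.0, -1.0]]
force: [0.5, 0.2, -0.0]
opening: 0.011
grasp_force: 0.0
```

```bash

python3 -m handwheel '[[0,0,-0.001,0,0,0],[0,0,-0.002,0,0,0],[0,0,-0.003,0,0,0],[0,0,-0.004,0,0,0],[0,0,-0.005,0,0,0],[0,0,-0.005,0,0,0],[0,0,-0.005,0,0,0],[0,0,-0.005,0,0,0]]'
python3 -m handwheel '[[0,0,0.01,0,0,0],[0,0,0.03,0,0,0],[-0.02,0,0.06,0,0,0],[-0.045,0,0.09,0,0,0],[-0.07,0.003,0.1,0,0,0],[-0.08,0.004,0.1,0,0,0],[-0.08,0.004,0.1,0,0,0],[-0.08,0.004,0.1,0,0,0]]'
python3 look.py w6 pack_b_mid:0.07
python3 - <<'E'
from cloud import *
import plan
X,u,v=cloud("w6");L=(X-plan.C)@plan.Y*1e3;L[:,2]-=2.4
for a in range(-80,85,5):
    m=(abs(L[:,0]-a)<1.5)&(abs(L[:,1])<8);print(a,len(L[m]),np.median(L[m,2]).round(1) if m.any() else "",end="; ")
m=(abs(L[:,1])<8)&(L[:,2]>14)&(L[:,2]<20);print("body x",np.percentile(L[m,0],[.5,99.5]))
E
```

```text
time_s: 21.3
position: [0.6061, -0.1705, 0.1014]
tcp_rot: [[0.999, -0.049, 0.0], [-0.049, -0.999, -0.0], [0.0, 0.0, -1.0]]
force: [-3.7, 1.5, 14.6]
opening: 0.004
grasp_force: 6.8
time_s: 21.97
position: [0.5262, -0.1665, 0.1984]
tcp_rot: [[0.999, -0.05, -0.0], [-0.05, -0.999, 0.0], [-0.0, -0.0, -1.0]]
force: [-0.0, -0.4, 0.4]
opening: 0.008
grasp_force: 0.0
tcp [ 0.5262 -0.1665  0.1984] yaw -2.88 j [-29.2  28.3  95.5   0.   56.1  63.7] F [-0.05 -0.44  0.44]
pack_b_mid [280.8 169. ] 0.89 [ 0.5564 -0.1659  0.07  ]
-80 0 ; -75 0 ; -70 0 ; -65 0 ; -60 56 15.5; -55 71 15.8; -50 71 15.8; -45 69 15.9; -40 187 161.9; -35 273 162.2; -30 212 161.7; -25 140 17.4; -20 1453 134.6; -15 111 17.0; -10 122 17.0; -5 4943 221.0; 0 1037 201.3; 5 752 205.4; 10 91 16.5; 15 88 16.7; 20 88 16.7; 25 87 16.7; 30 94 16.4; 35 111 16.3; 40 90 15.6; 45 92 15.9; 50 115 16.0; 55 92 15.7; 60 115 15.4; 65 63 -6.1; 70 109 -1.6; 75 113 5.9; 80 114 7.2; body x [-60.77589388  61.31592259]
```

View pics/w6.png

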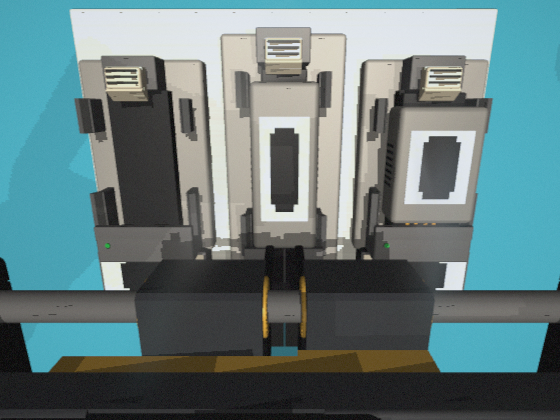

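The wrist view shows the pack lying flat in the bay: its top is at seat height along its whole length, and the catch at (285,55) is closed over the ledge. The robot is clear of everything, so I hand in.

```bash
python3 -c "
from rig import bot
print(bot.hand_in())"
```

```text
the job is handed in; nothing more can be done
None
```

The heavy pack is seated flat in the long bay with its catch shut, and the job was handed in at about 22 s; the light shell was lifted once to weigh it and set back flat about 3–4 mm from where it lay, and no other object was touched.

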